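# Press and hold the pressure panel of a board test jig

### The job

A control-unit board lies in the spring-pin test jig. Slide the jig's clear guard fully open, turn the wing of the quarter-turn fastener on the raised pressure panel until its tongue lines up with the slot in the frame below, then press the panel down fully home against the frame and keep it pressed there while the board is read out. Finish still holding the panel pressed home, with the guard open, and leave the other things on the bench where they are.

Things in the scene. Friction and masses are not known exactly. Their poses are not given: they have to be found in the camera images.
- jig: Test jig, grey housing 280 (its x) x 430 mm (y), fixed. Origin: centre of its underside on the bench, z up; -x side faces the robot. +y half: open nest with board and panel; -y half: electronics block 116 mm high. Guard rails along y at x = +-125 to 139 mm, tops 142 mm up, joined by a bar at each end. In the nest nothing is taller than the fastener.
- guard (a joint): Slide of the clear guard sheet along its rails, in m: 0 closed over the nest, 0.195 fully open (end stop) over the electronics block; grows as it moves to the jig's -y. Starts at 0 to 0.04. Friction about 1.5 N; stays where left. Sheet 258 x 195 mm, 4 mm thick, its top face 136 mm above the bench.
- guard_handle (a point): In the guard's black pull bar, standing on the sheet: 64 mm long along the jig's x, 12 mm thick along y. It reaches from the sheet's top (14 mm below this point) to 12 mm above this point, 162 mm above the bench. It sits 72 mm from the sheet's middle, towards -y. Axes as the jig's.
- panel: Hinged dark-anodised pressure panel, 8 mm thick, 170 mm wide (y). Origin: middle of the hinge line, in the underside's plane, 72 mm above the bench, at the jig's +x side. It reaches to x = -190 mm; solid from -190 to -120 (press there), a window behind. Springs hold it up at a tilt of 0.12 rad; flat on the frame is 0. Home takes about 8 N at the fastener; let go, it rises.
- fastener (a joint): Angle of the quarter-turn fastener on the panel, rad, anticlockwise from above: at 0 and at pi its tongue lines up with the slot (either will do), at pi/2 it lies across. Starts at 0.6 to 2.5; range -1.4 to 4.5; friction 0.06 N m holds it where left. The tongue enters freely with up to 0.11 rad of error; well off, it lands on the frame and stops the panel at a tilt near 0.08.
- wing (a point): On the fastener's axis, in its upright steel wing, 20 mm above the panel's top, 155 mm from the hinge line. Wing 42 mm long (this point's y), 9 mm thick (x), from 3 to 26 mm above the panel; under it a collar 32 mm across, 3 mm high. z: turning axis, square to the panel. The tongue below (36 x 6 mm, down to 12 mm under the panel) runs along y, as the wing.
- slot (a point): Middle of the mouth of the slot in the frame's steel plate, under the fastener, 72 mm above the bench: 42 mm long along the jig's y (parallel to the hinge and the panel's front edge, as are two short white lines on the panel beside the wing), 10 mm wide. Axes as the jig's.
- unit: Bystander: control unit, black housing on an aluminium base, 115 x 170 x 34 mm, lying by the jig's -y end. Origin: centre of its underside.
- wool_tin: Bystander: round steel tin of brass wool, 72 mm across, 43 mm high, by the jig's +y end. Origin: centre of its underside.
- driver: Bystander: screwdriver 170 mm long lying along the jig's +y end. Origin: on its underside, about the middle.
- spool: Bystander: solder spool, 56 mm across, 38 mm high, behind the jig. Origin: centre of its underside.
- dongle: Bystander: blue interface dongle 95 x 30 x 16 mm by the jig's +y end. Origin: underside.
- small_board: Bystander: small green circuit board 60 x 85 mm, 15 mm high, behind the jig. Origin: centre of its underside.
- mouse: Bystander: black computer mouse 62 x 100 x 26 mm by the jig's -y end. Origin: centre of its underside.

How it is judged:
By the outcome, as a careful person would: the job done as asked, in the order asked, and still so for the second after the job is handed in, while the arm keeps its last pose, push and grip.
It also fails if it takes over 59 s, if anything falls off the work surface, if the arm or the gripper's body presses on something with over 40 N, if the wrist force passes 120 N, or if a joint passes its speed limit or range.

### The arm

A 6-joint arm with a two-finger parallel gripper is mounted at the origin on the work surface. World frame = base frame: x ahead of the robot, y to its left, z up, the work surface at z = 0. Lengths are in mm, angles in degrees, forces in N, time in s.
With the tool pointing down it reaches from about 350 to 850 mm from the base axis. Payload 8.1 kg.
Tool frame: the origin (TCP) lies midway between the tips of the shut fingers; the grasp point (between the pads) lies 19 mm behind it (r.grasp_offset is the distance from the TCP to the grasp point, in mm); z points along the fingers, x is the direction in which the jaws open and shut, and the axes are right-handed (so a half turn about z gives the same grasp; the last joint's range is limited). The gripper opens to 85 mm and grips with 20 to 120 N. Pads are 22 mm wide; open, the fingers measure 114 mm over their backs; the gripper's body (76 mm by 85 mm) begins 54 mm behind the grasp point. The pads swing forward as they close: fully open they stand 13 mm farther back than shut.
Start: joints at [-77.716, 7.471, 85.268, -0, 87.261, -4.893], TCP at [177.218, -573.236, 231.292] pointing down, gripper open.
Joint ranges: [-169.43, 169.43], [-51.17, 129.36], [1.28, 143.12], [-76.62, 256.62], [0, 156.53], [-152.29, 152.29]. Speed limits (degrees/s): [136.94, 136.94, 159.86, 180, 180, 180].

### API

Orientations are given as [roll, pitch, yaw] about the fixed x, y, z axes, in that order (R = Rz(yaw) Ry(pitch) Rx(roll)).
In Python, from bench import r, optics, hand_in gives the robot as it stands.
- The arm moves only by the shell command python3 -m pendant 'ROWS' [FORCE]. ROWS is JSON, a list of rows, each a list of 5 numbers: the opening, from 0 (shut) to 1 (fully open), then the shift along the tool's x, y, z in mm, then the turn about the tool's z in degrees. A call has 1 to 10 rows; each row shifts and turns the commanded pose from where the row before left it, along the tool's axes as they then stand; what a row does not reach is not made up. A row lasts 1/10 s, in which the tool goes at most 50 mm and 8.59 degrees, less where a joint would pass 70% of its speed; a pose out of reach is approached as far as the arm can. A call with a gripper value outside its range is refused whole. The fingers move at their own pace and stop on an object; FORCE is the grip in N (left out, the last holds). Time passes only in rows, so rows that do not move let the fingers close. It gives the time, the measured TCP pose, the force and the opening at its end, in the units of the state.
- r.sense(): the state, without advancing time (a new reading comes with each control period).
- optics.snapshot(name): name is "scene" or "top" or "wrist"; returns (picture, depth): 420x560x3 uint8, blue, green, red; 420x560 float32, mm along the optical axis (not along the pixel's ray), 0 where there is no reading.
- optics.camera_params(name): a dict with "camera_matrix" (3x3 intrinsics, pixels), "k1" (the pictures are not rectified: a ray, as slopes to the right and down, at radius r is drawn at 1 + k1 r^2 times it, then the intrinsics apply), "eye" and "orientation" of the camera in the world. Camera axes: x right, y down, z forward; pixel columns grow to the right and rows downward; lengths in mm; the calibration is good to about 2 mm. A picture is of the moment at which its call begins: read the wrist's pose just before it. camera_params takes no time and is no camera call; for the wrist camera it gives the pose at the moment of the call.
- hand_in(): hands the job in, once; it reports no verdict.
Trained networks look in the newest picture that a camera, given by its name, has taken for a name from the list of things; names that differ only in an ending like _2 or _b are one class to them, and where a whole thing is asked for, a point or a joint stands for the part that bears it (a point fixed in the world has none). Each returns a list of dicts, best first, with "score" (0 to 1); they miss things now and then, are a little off and sometimes report something else, mostly with a low value. They report only what shows in the picture. A call takes as long as a camera call.
- optics.search_frame(camera, query): "at" ([x, y, z] in mm, in world coordinates, good to about 4 mm: the middle of the surface that is visible of it).
The state is a dict: "time": time; "joint_pos": joint angles; "qd": joint speeds; "joint_efforts": joint torques, N m; "tool_pos": TCP position; "tcp_rot": TCP orientation; "ft_force": force on the tool from outside, world axes, zero at the start; "wrist_torque": the same for the moment, N m; "finger_gap": finger opening in mm.
Only numpy, scipy, OpenCV 4.12 (cv2) and the standard library are available. Lean on these libraries where they do the work, as an engineer would, in place of code of your own. Each camera call takes 0.05 s, during which the arm holds its last target. There are 200 camera calls.

## Working session

There is one attempt and no reset: what is moved stays moved. The work goes in short steps, Python scripts to look and compute and a shell command to move; the robot and the scene stay as the last step left them, time stands still between calls to the robot, and variables do not carry over. Pictures are saved under pics/ and viewed, about 8 in all and at most 12, crops included, and the job is handed in when it is done.

```bash
ls; mkdir -p pics
cat > h.py <<'E'
import numpy as np, cv2
from bench import r, optics
from scipy.spatial.transform import Rotation as Ro
def pix2w(p,cam,u,v,d):
    K=np.array(p["camera_matrix"]);k=p["k1"]
    a=np.array([(u-K[0,2])/K[0,0],(v-K[1,2])/K[1,1]]);s=a.copy()
    for _ in range(20): s=a/(1+k*(s@s))
    return np.array(p["eye"])+RM(p)@np.array([s[0]*d,s[1]*d,d])
def RM(p):
    o=np.array(p["orientation"])
    return o if o.shape==(3,3) else Ro.from_euler('xyz',o,degrees=True).as_matrix()
def w2pix(p,X):
    K=np.array(p["camera_matrix"]);c=RM(p).T@(np.array(X)-p["eye"]);s=c[:2]/c[2]
    s=s*(1+p["k1"]*(s@s));return K[:2,:2]@s+K[:2,2]
E
python3 - <<'E'
from h import *
print(r.sense(), r.grasp_offset)
for c in ("top","scene"):
    im,d=optics.snapshot(c); cv2.imwrite(f"pics/{c}0.png",im); np.save(f"{c}0.npy",d); print(c,optics.camera_params(c))
    for q in ("jig","guard_handle","panel","wing","slot","wool_tin","unit","mouse"):
        try: print(q,[(np.round(x["at"],0).tolist(),round(x["score"],2)) for x in optics.search_frame(c,q)[:2]])
        except Exception as e: print(q,e)
E
```

```text
pics
{'time': 0.0, 'joint_pos': array([-7.77156518e+01,  7.51563034e+00,  8.53317030e+01, -8.48912223e-05,
        8.72618613e+01, -4.89289116e+00]), 'qd': array([-0.01920002, -0.09070801, -0.0049421 , -0.12247527,  0.20454459,
        0.04429498]), 'joint_efforts': array([-1.20564542e-03, -5.69389772e+01, -5.00559533e+01, -6.52404342e-04,
        1.43949120e-02, -1.70084064e-06]), 'tool_pos': array([ 177.09774842, -572.67071937,  230.2157696 ]), 'tcp_rot': array([-1.79990771e+02,  1.08803897e-01, -7.28227478e+01]), 'ft_force': array([-0.02040792, -0.43828023, -0.4775799 ]), 'wrist_torque': array([ 0.05181679,  0.03885023, -0.00531085]), 'finger_gap': 85.34176924675002} 18.700000000000003
top {'camera_matrix': array([[487.38377204,   0.        , 285.12730778],
       [  0.        , 487.38377204, 207.42163556],
       [  0.        ,   0.        ,   1.        ]]), 'k1': -0.11545120671989473, 'eye': array([ 427.4538222 ,   51.80545027, 1322.86166627]), 'orientation': array([-171.97204344,   -0.66447899,  -88.52634097])}
jig [([577.0, -72.0, 127.0], 0.91)]
guard_handle [([580.0, 2.0, 137
[... 269 characters left out ...]
([671.0, -365.0, 28.0], 0.76)]
scene {'camera_matrix': array([[491.26513228,   0.        , 278.86611708],
       [  0.        , 491.26513228, 209.72967314],
       [  0.        ,   0.        ,   1.        ]]), 'k1': -0.13884523249570874, 'eye': array([1660.28555045,  270.75186484,  907.05351072]), 'orientation': array([-126.35473364,    1.4107492 ,  102.64006172])}
jig [([653.0, -56.0, 116.0], 0.57), ([647.0, 87.0, 86.0], 0.45)]
guard_handle [([597.0, 2.0, 136.0], 0.74)]
panel [([648.0, 86.0, 86.0], 0.68)]
wing [([534.0, -428.0, 33.0], 0.35)]
slot [([652.0, -54.0, 118.0], 0.92)]
wool_tin [([572.0, 268.0, 28.0], 0.85)]
unit [([534.0, -426.0, 31.0], 0.96)]
mouse [([688.0, -357.0, 24.0], 0.71)]
```

View pics/top0.png

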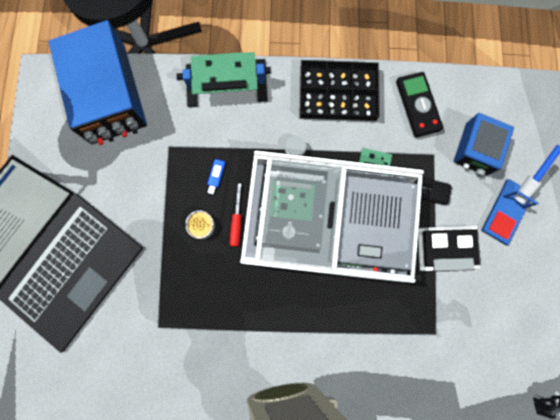

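View pics/scene0.png

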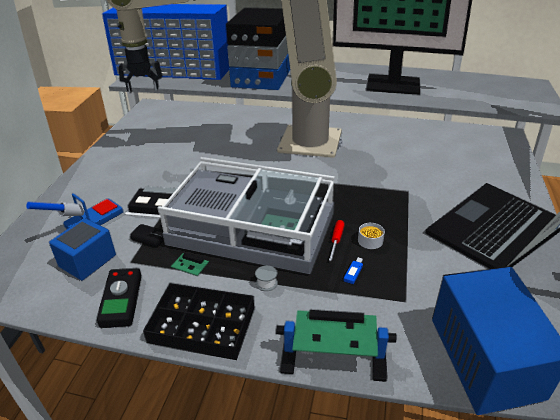

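Run:
```python
from h import *
p=optics.camera_params("top"); im=cv2.imread("pics/top0.png"); d=np.load("top0.npy")
V,U=np.mgrid[135:295,225:440]
P=np.array([pix2w(p,0,u,v,d[v,u]) for u,v in zip(U.ravel(),V.ravel())])
br=im[V.ravel(),U.ravel()].min(1)
m=(P[:,2]>125)&(P[:,2]<158)&(br>200)
# white pixels projected to the plane z=142
eye=np.array(p["eye"]);Q=eye+(P-eye)*((142-eye[2])/(P[:,2]-eye[2]))[:,None]
Q=Q[m]
print(m.sum(),np.percentile(P[m][:,2],[5,50,95]))
rc=cv2.minAreaRect(Q[:,:2].astype(np.float32));print(rc,cv2.boxPoints(rc))
S=cv2.resize(im[140:290,230:430],None,fx=4,fy=4,interpolation=cv2.INTER_CUBIC)
cv2.imwrite("pics/crop1.png",S)
for (u,v) in ((258,152),(424,171),(414,280),(242,263)):
    print(pix2w(p,0,u,v,1)) if 0 else None
```

```text
3797 [128.91982347 137.49094956 144.66994112]
((577.501220703125, -76.58251953125), (422.7518005371094, 279.51019287109375), 85.0133285522461) [[ 419.90146  -275.01025 ]
 [ 698.3537   -299.3064  ]
 [ 735.10095   121.845215]
 [ 456.64874   146.14136 ]]<stdin>:8: RuntimeWarning: divide by zero encountered in divide
<stdin>:8: RuntimeWarning: invalid value encountered in multiply
```

View pics/crop1.png

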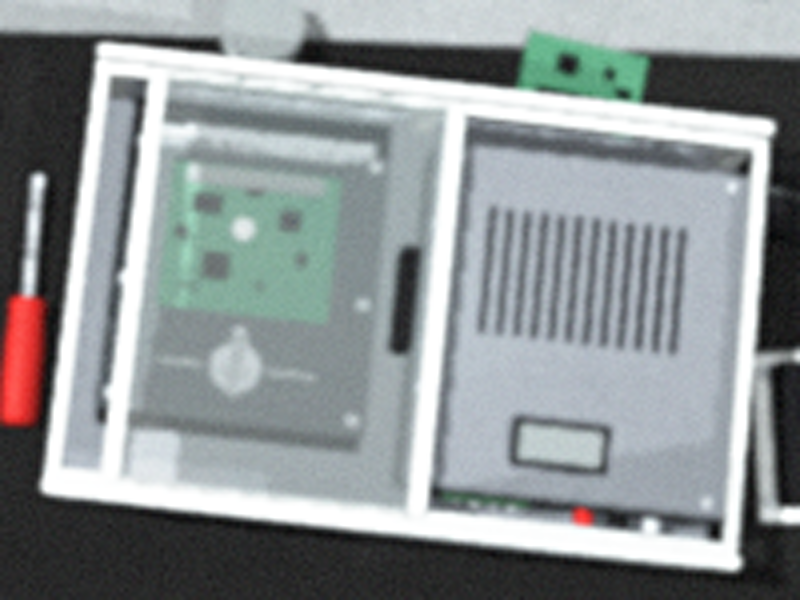

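```bash
cat >> h.py <<'E'
J0=np.array([577.5,-76.6]);a=np.radians(-5.0)
RJ=np.array([[np.cos(a),-np.sin(a)],[np.sin(a),np.cos(a)]])
def toJ(P): return np.r_[RJ.T@(np.array(P)[:2]-J0),P[2]]
def toW(q): return np.r_[J0+RJ@np.array(q[:2]),q[2]]
def onz(p,u,v,z):
    e=np.array(p["eye"]);D=pix2w(p,0,u,v,1.)-e;return e+D*(z-e[2])/D[2]
def delta(target,yaw=None):
    s=r.sense();R=Ro.from_euler('xyz',s["tcp_rot"],degrees=True).as_matrix()
    print("tcp",s["tool_pos"].round(1),s["tcp_rot"].round(1),"J",toJ(s["tool_pos"]).round(1))
    print("delta tool",(R.T@(np.array(target)-s["tool_pos"])).round(1),"turn", None if yaw is None else s["tcp_rot"][2]-yaw)
E
python3 - <<'E'
from h import *
p=optics.camera_params("top")
f=lambda u,v,z:toJ(onz(p,230+u/4,140+v/4,z)).round(1)
for n,u,v,z in (("handle ends",418,248,162),("",408,248,162),("",395,352,162),("",405,352,162),("collar",235,368,103),("line L",160,360,100),("line R",312,377,100),("edge L",160,80,138),("edge Lb",110,480,138),("edge R",455,110,138),("pan corner",357,445,97),("frame corners",100,45,142),("",775,125,142),("",740,568,142),("",42,490,142)): print(n,f(u,v,z))
delta(toW([0,70,230]),-95)
delta(toW([0,70,150]),-95)
E
```

```text
handle ends [ 30.3   2.9 162. ]
 [ 29.6   9.  162. ]
 [-34.   10.4 162. ]
 [-33.3   4.5 162. ]
collar [-49.  104.1 103. ]
line L [-49.1 151.6 100. ]
line R [-48.9  55.3 100. ]
edge L [121.2 170.9 138. ]
edge Lb [-128.4  172.   138. ]
edge R [123.6 -13.9 138. ]
pan corner [-88.   22.4  97. ]
frame corners [138.2 210.5 142. ]
 [ 137.1 -215.   142. ]
 [-139.3 -214.1  142. ]
 [-139.2  211.8  142. ]
tcp [ 177.2 -573.2  231.3] [-180.    -0.   -72.8] J [-355.4 -529.6  231.3]
delta tool [-421.1 -555.5    1.3] turn 22.177309636976304
tcp [ 177.2 -573.2  231.3] [-180.    -0.   -72.8] J [-355.4 -529.6  231.3]
delta tool [-421.1 -555.5   81.3] turn 22.177309636976304
```

```bash
python3 -m pendant '[[0,-30,-39,0,0],[0,-30,-39,0,0],[0,-30,-39,0,0],[0,-30,-39,0,0],[0,-30,-39,0,0],[0,-30,-39,0,0],[0,-30,-39,0,0],[0,-30,-39,0,0],[0,-30,-39,0,0],[0,-30,-39,0,0]]'; python3 -m pendant '[[0,-30,-39,0,0],[0,-30,-39,0,0],[0,-30,-39,0,0],[0,0,0,0,7.4],[0,0,0,0,7.4],[0,0,0,0,7.4],[0,0,0,0,0]]'; python3 -c "
from h import *
delta(toW([0,48,150]),-95)"
```

```text
time: 1.9
tool_pos: [462.2, -169.6, 231.7]
tcp_rot: [-180.0, -0.0, -72.8]
ft_force: [0.5, -0.9, 0.7]
finger_gap: 0.1
time: 2.6
tool_pos: [546.5, -50.7, 231.3]
tcp_rot: [180.0, -0.0, -95.1]
ft_force: [-0.4, 0.4, 0.2]
finger_gap: -0.1
tcp [546.5 -50.7 231.3] [180.   -0.  -95.1] J [-33.2  23.1 231.3]
delta tool [-24.9 -33.1  81.3] turn -0.11560281028688735
```

```bash
python3 -m pendant '[[0,-25,-33,0,0],[0,0,0,40,0],[0,0,0,30,0],[0,0,0,13,0],[0,0,0,0,0],[0,10,0,0,0],[0,10,0,0,0],[0,0,0,0,0]]'; python3 -m pendant '[[0,15,0,0,0],[0,15,0,0,0],[0,15,0,0,0],[0,15,0,0,0],[0,15,0,0,0],[0,15,0,0,0],[0,15,0,0,0],[0,15,0,0,0],[0,0,0,0,0]]';  python3 -c "
from h import *
delta(toW([0,-160,147]),-95)"
```

```text
time: 3.4
tool_pos: [580.8, -50.8, 150.5]
tcp_rot: [-179.8, -0.0, -95.1]
ft_force: [-0.4, -0.0, 0.2]
finger_gap: 0.2
time: 4.3
tool_pos: [568.7, -170.8, 148.1]
tcp_rot: [180.0, -0.1, -95.1]
ft_force: [0.2, 0.2, -0.4]
finger_gap: 0.0
tcp [ 568.7 -170.8  148.1] [ 1.80e+02 -1.00e-01 -9.51e+01] J [ -0.5 -94.6 148.1]
delta tool [65.4 -0.7  1.1] turn -0.13897020083086886
```

```bash
python3 -m pendant '[[0,15,0,0,0],[0,15,0,0,0],[0,10,0,0,0],[0,4,0,0,0],[0,0,0,0,0]]'; python3 -m pendant '[[0,4,0,0,0],[0,4,0,0,0],[0,3,0,0,0]]';python3 -m pendant '[[0,2,0,0,0],[0,2,0,0,0],[0,0,0,0,0]]'
python3 - <<'E'
from h import *
delta(toW([0,-160,147]),-95)
im,d=optics.snapshot("top"); cv2.imwrite("pics/crop2.png",cv2.resize(im[130:300,230:450],None,fx=3.5,fy=3.5,interpolation=cv2.INTER_CUBIC))
E
```

```text
time: 4.8
tool_pos: [565.2, -213.1, 148.2]
tcp_rot: [180.0, -0.0, -95.1]
ft_force: [-0.0, -0.6, 0.3]
finger_gap: 0.1
time: 5.1
tool_pos: [564.9, -217.3, 148.2]
tcp_rot: [179.9, 0.6, -94.9]
ft_force: [0.2, 35.5, 9.2]
finger_gap: -0.2
time: 5.4
tool_pos: [564.9, -217.4, 148.2]
tcp_rot: [179.9, 0.8, -94.7]
ft_force: [-0.1, 40.5, 11.3]
finger_gap: 0.3
tcp [ 564.9 -217.4  148.2] [179.9   0.8 -94.7] J [  -0.3 -141.4  148.2]
delta tool [18.6 -0.2  0.9] turn 0.2667484325259011
```

View pics/crop2.png

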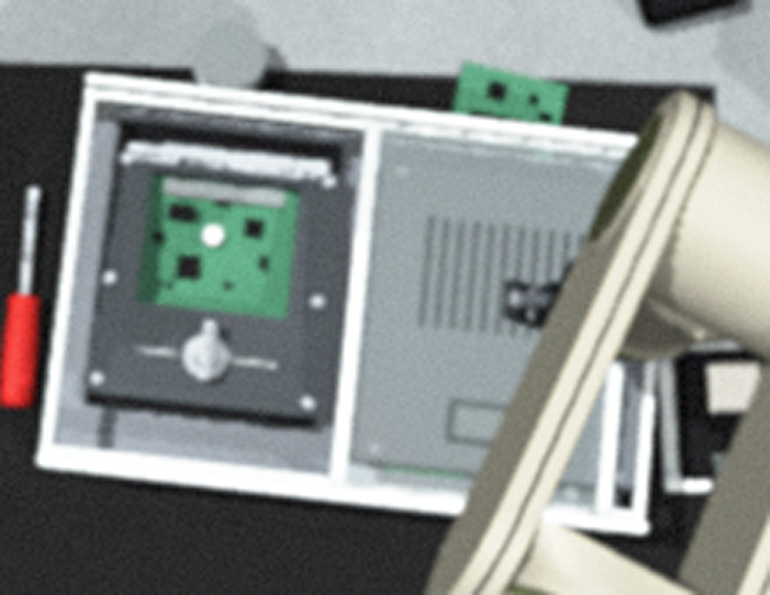

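```bash
python3 -m pendant '[[0,-4,0,0,0],[0,-6,0,0,0],[0,-10,0,0,0],[0.6,0,0,-35,0],[0.6,0,0,-40,0],[0.6,-35,5,0,0],[0.6,-45,10,0,0],[0.6,-45,10,0,0],[0.6,-45,10,0,0],[0.6,-40,10,0,0]]'; python3 -m pendant '[[0.6,-20,5,0,0],[0.6,0,0,0,0],[0.6,0,0,0,0]]'
python3 - <<'E'
from h import *
delta(toW([-50,104,140]),-95)
p=optics.camera_params("wrist");im,d=optics.snapshot("wrist"); cv2.imwrite("pics/w1.png",im);np.save("w1.npy",d);import pickle;pickle.dump(p,open("w1.pkl","wb"));print(p)
for q in("wing","panel","guard_handle","slot"): print(q,[(toJ(x["at"]).round(0).tolist(),round(x["score"],2)) for x in optics.search_frame("wrist",q)[:2]])
E
```

```text
time: 6.45
tool_pos: [539.0, 7.7, 223.6]
tcp_rot: [-179.9, -0.0, -95.0]
ft_force: [0.1, 0.3, 0.5]
finger_gap: 51.8
time: 6.75
tool_pos: [536.3, 26.2, 223.5]
tcp_rot: [-180.0, -0.0, -95.0]
ft_force: [0.0, 0.7, 0.1]
finger_gap: 51.3
tcp [536.3  26.2 223.5] [-180.   -0.  -95.] J [-50.   98.8 223.5]
delta tool [-5.2  0.  83.5] turn 0.038246069219169954
{'camera_matrix': array([[292.72559488,   0.        , 280.04292804],
       [  0.        , 292.72559488, 208.90392649],
       [  0.        ,   0.        ,   1.        ]]), 'k1': -0.020263259882676476, 'eye': array([606.4593903 ,  19.91138264, 365.73705735]), 'orientation': array([ 1.63891920e+02, -1.09933409e-01, -9.50300526e+01])}
wing [([-45.0, 100.0, 115.0], 0.78)]
panel [([-10.0, 107.0, 94.0], 0.75)]
guard_handle []
slot [([9.0, 15.0, 99.0], 0.91)]
```

View pics/w1.png

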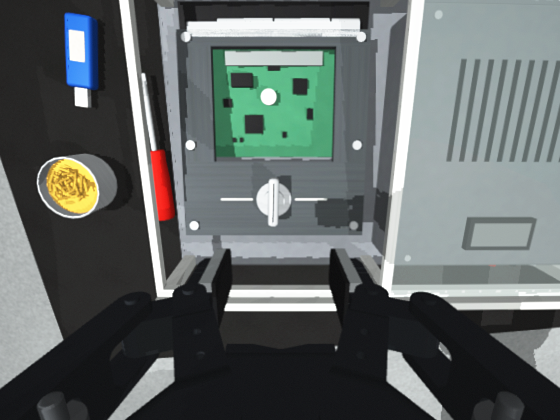

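Run:
```python
from h import *
import pickle
p=pickle.load(open("w1.pkl","rb"));d=np.load("w1.npy")
im=cv2.imread("pics/w1.png");g=im[172:235,245:305].min(2).astype(float)
m=(g>225).astype(np.uint8);n,l,st,c=cv2.connectedComponentsWithStats(m);
for i in range(1,n):
  if st[i,4]>30:
    ys,xs=np.nonzero(l==i);print(st[i],c[i]+[245,172],cv2.minAreaRect(np.c_[xs,ys].astype(np.float32)))
f=lambda u,v,z:toJ(onz(p,u,v,z)).round(1)
print("top ends",f(273,181,125),f(273,224,125),"lines",f(222,199,100),f(325,199,100),"front corners",f(184,237,103),f(362,234,103),"screws", f(194,226,103),f(353,226,103))
print(d[180:226:4,273].round(0))
print(toJ(pix2w(p,0,273,200,d[200,273])),toJ(pix2w(p,0,273,210,d[210,273])))
cv2.imwrite("pics/w1c.png",cv2.resize(im[165:245,225:325],None,fx=7,fy=7,interpolation=cv2.INTER_CUBIC))
```

```text
[ 12   8  20  46 563] [268.05861456 200.69271758] ((21.5, 30.5), (45.0, 19.0), 90.0)
top ends [-24.9 104.1 125. ] [-62.7 104.4 125. ] lines [-46.6 152.5 100. ] [-46.7  56.1 100. ] front corners [-83.5 190.7 103. ] [-80.6  19.5 103. ] screws [-72.3 180.1 103. ] [-72.5  28.8 103. ]
[249. 247. 249. 248. 250. 250. 250. 251. 252. 253. 253. 256.]
[-41.59984554 104.24944448 123.49392101] [-50.14832045 104.28565799 124.68387776]
```

View pics/w1c.png

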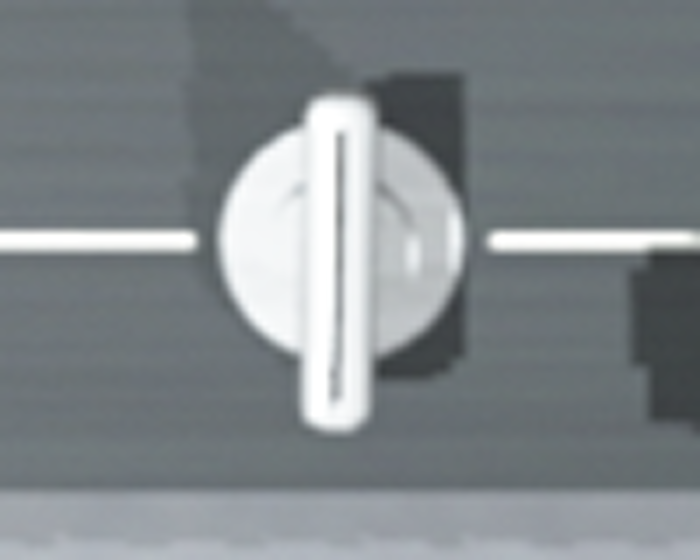

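```bash
python3 -m pendant '[[0.6,-5.4,-4.7,30,0],[0.5,0,0,40,0],[0.5,0,0,30,0],[0.5,0,0,12,0],[0.5,0,0,6.5,0],[0.5,0,0,0,0],[0.5,0,0,0,0]]' 25; python3 -c "
from h import *
delta(toW([-45.3,104.2,105]),-95)"; python3 -m pendant '[[0,0,0,0,0],[0,0,0,0,0],[0,0,0,0,0],[0,0,0,0,0],[0,0,0,0,0],[0,0,0,0,0],[0,0,0,0,0]]'
```

```text
time: 7.7
tool_pos: [542.6, 31.0, 106.6]
tcp_rot: [-179.8, 0.0, -95.0]
ft_force: [0.9, -0.3, 0.8]
finger_gap: 42.4
tcp [542.6  31.  106.6] [-179.8    0.   -95. ] J [-44.2 104.2 106.6]
delta tool [-0.   1.2  1.6] turn -0.03829221206025579
time: 8.4
tool_pos: [541.9, 31.9, 105.4]
tcp_rot: [-179.9, 0.1, -95.0]
ft_force: [0.7, 5.8, 2.1]
finger_gap: 8.1
```

```bash
python3 -m pendant '[[0,0,0,0,-8],[0,0,0,0,-8],[0,0,0,0,-8],[0,0,0,0,0]]';python3 -m pendant '[[0,0,0,0,-8],[0,0,0,0,-8],[0,0,0,0,-8],[0,0,0,0,-8],[0,0,0,0,0]]'; python3 -m pendant '[[0,0,0,0,-8],[0,0,0,0,-8],[0,0,0,0,-8],[0,0,0,0,-8],[0,0,0,0,-3],[0,0,0,0,0],[0,0,0,0,0]]'; python3 -c "
from h import *
s=r.sense();print(s['wrist_torque'],s['joint_pos'])"
```

```text
time: 8.8
tool_pos: [541.8, 32.2, 105.1]
tcp_rot: [-179.9, 0.1, -70.7]
ft_force: [2.4, 5.1, 1.1]
finger_gap: 8.4
time: 9.3
tool_pos: [541.1, 31.8, 104.6]
tcp_rot: [-180.0, 0.1, -38.8]
ft_force: [2.3, 5.6, -0.9]
finger_gap: 8.2
time: 10.0
tool_pos: [541.0, 31.3, 104.3]
tcp_rot: [-180.0, 0.0, -4.2]
ft_force: [4.0, 3.3, -3.9]
finger_gap: 8.6
[ 0.7847898   0.0300629  -0.05721696] [-2.11343745e+00  4.19848058e+00  1.02400558e+02  4.55615345e-03
  7.34412219e+01  2.04449444e+00]
```

```bash
python3 -m pendant '[[0,0,0,0,0.8],[0.35,0,0,0,0],[0.5,0,0,0,0],[0.5,0,0,0,0],[0.5,0,0,-15,0],[0.5,0,0,-40,0],[0.5,0,0,-45,0],[0.5,-25,0,0,0],[0.5,0,0,0,0]]'
python3 - <<'E'
from h import *
import pickle
p=optics.camera_params("wrist");im,d=optics.snapshot("wrist"); cv2.imwrite("pics/w2.png",im);np.save("w2.npy",d);pickle.dump(p,open("w2.pkl","wb"))
delta(toW([-70,104,140]),-5)
for q in("wing","panel"): print(q,[(toJ(x["at"]).round(0).tolist(),round(x["score"],2)) for x in optics.search_frame("wrist",q)[:2]])
E
```

```text
time: 10.9
tool_pos: [516.2, 33.5, 207.9]
tcp_rot: [-180.0, -0.2, -4.8]
ft_force: [-0.1, -0.8, -1.1]
finger_gap: 42.9
tcp [516.4  33.4 206.5] [ 1.8e+02 -1.0e-01 -4.8e+00] J [-70.5 104.2 206.5]
delta tool [ 0.3  0.2 66.5] turn 0.18134790008131674
wing [([-48.0, 105.0, 119.0], 0.91)]
panel [([-21.0, 129.0, 97.0], 0.79)]
```

View pics/w2.png

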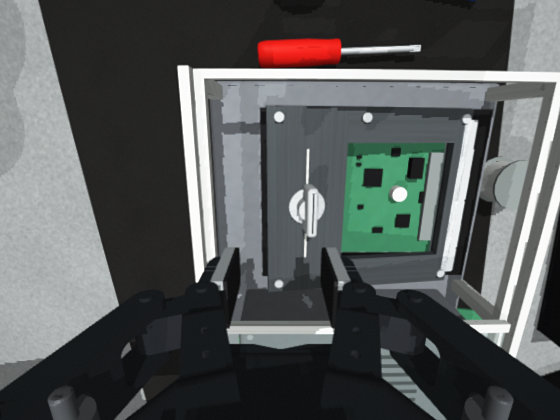

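```bash
python3 - <<'E'
from h import *
im=cv2.imread("pics/w2.png")
cv2.imwrite("pics/w2c.png",cv2.resize(im[140:270,260:360],None,fx=6,fy=6,interpolation=cv2.INTER_CUBIC)[:780:])
E
python3 -c "
import cv2;im=cv2.imread('pics/w2.png');cv2.imwrite('pics/w2c.png',cv2.resize(im[160:250,260:360],None,fx=6,fy=6,interpolation=cv2.INTER_CUBIC))"
```

```text
(no output)
```

View pics/w2c.png

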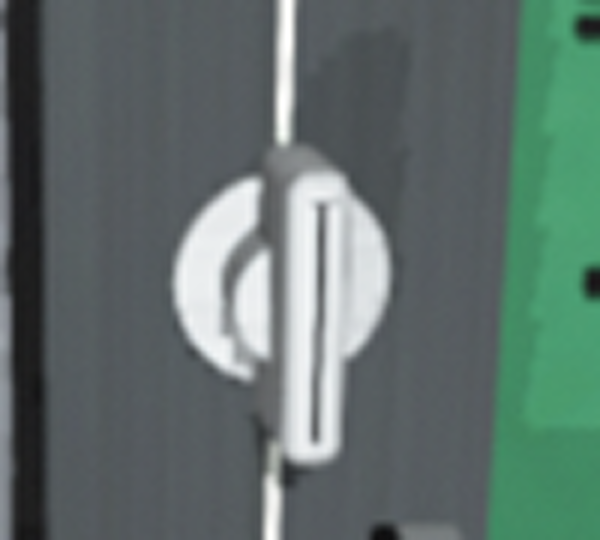

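```bash
python3 -m pendant '[[0,12.5,42,0,0],[0,0,0,30,0],[0,0,0,40,0],[0,0,0,20,0],[0,0,0,0,0],[0,0,0,0,0]]'; python3 -c "
from h import *
delta(toW([-58,62,80]),-5)"; python3 -m pendant '[[0,0,0,4,0],[0,0,0,4,0],[0,0,0,4,0],[0,0,0,4,0],[0,0,0,4,0],[0,0,0,4,0],[0,0,0,0,0]]'
```

```text
time: 11.65
tool_pos: [525.2, -9.6, 114.5]
tcp_rot: [-180.0, 0.1, -4.8]
ft_force: [0.5, -0.2, 0.7]
finger_gap: 0.2
tcp [525.2  -9.6 114.5] [-1.8e+02  1.0e-01 -4.8e+00] J [-58.   62.2 114.5]
delta tool [ 0.   0.2 34.5] turn 0.17084442325685512
time: 12.35
tool_pos: [525.1, -9.5, 90.4]
tcp_rot: [-180.0, 0.0, -4.8]
ft_force: [-1.3, -0.5, 2.8]
finger_gap: 0.1
```

```bash
python3 -m pendant '[[0,0,0,3,0],[0,0,0,3,0],[0,0,0,3,0],[0,0,0,0,0]]'; python3 -m pendant '[[0,0,0,2,0],[0,0,0,1,0],[0,0,0,0,0]]'; python3 -m pendant '[[0,0,0,1,0],[0,0,0,1,0],[0,0,0,0,0]]'
```

```text
time: 12.75
tool_pos: [525.1, -9.5, 81.5]
tcp_rot: [-180.0, 0.0, -4.8]
ft_force: [-4.0, 0.6, 5.8]
finger_gap: 0.5
time: 13.05
tool_pos: [525.3, -9.5, 79.9]
tcp_rot: [180.0, 0.0, -4.8]
ft_force: [-8.3, 0.1, 14.2]
finger_gap: 0.0
time: 13.35
tool_pos: [525.5, -9.6, 79.7]
tcp_rot: [180.0, 0.0, -4.8]
ft_force: [-17.1, 0.1, 30.2]
finger_gap: -0.1
```

```bash
python3 -m pendant '[[0,-1,0,0,0],[0,0,0,0,0],[0,0,0,0,0],[0,0,0,0,0],[0,0,0,0,0],[0,0,0,0,0],[0,0,0,0,0],[0,0,0,0,0],[0,0,0,0,0],[0,0,0,0,0]]'
python3 - <<'E'
from h import *
p=optics.camera_params("wrist");im,d=optics.snapshot("wrist"); t,dt=optics.snapshot("top"); s,_=optics.snapshot("scene")
o=np.hstack([im,cv2.resize(s[150:290,120:400],None,fx=2,fy=3)[:420,:240]])
cv2.imwrite("pics/w3.png",im); cv2.imwrite("pics/s3.png",cv2.resize(s[140:290,110:410],None,fx=2.6,fy=2.6,interpolation=cv2.INTER_CUBIC))
# panel-plane height from wrist depth
V,U=np.mgrid[0:420:2,0:560:2];P=np.array([toJ(pix2w(p,0,u,v,d[v,u])) if d[v,u]>0 else [0,0,0] for u,v in zip(U.ravel(),V.ravel())])
for x in (-75,-30,-10,20,60,95):
    for y in (30,180):
        m=(abs(P[:,0]-x)<4)&(abs(P[:,1]-y)<6); print(x,y,m.sum(),np.median(P[m,2]).round(1) if m.sum() else None)
m=(abs(P[:,0]+48)<6)&(abs(P[:,1]-104)<15);print("wing top",np.percentile(P[m,2],[50,90]) if m.sum() else None)
print([(toJ(x["at"]).round(0).tolist(),round(x["score"],2)) for x in optics.search_frame("scene","guard_handle")[:2]])
E
```

```text
time: 14.35
tool_pos: [525.4, -9.5, 79.7]
tcp_rot: [180.0, -0.1, -4.8]
ft_force: [-11.6, 1.5, 25.6]
finger_gap: 0.1
-75 30 0 None
-75 180 120 80.5
-30 30 0 None
-30 180 118 79.5
-10 30 0 None
-10 180 118 79.4
20 30 47 79.9
20 180 123 79.5
60 30 63 79.7
60 180 120 79.3
95 30 52 81.3
95 180 0 None
wing top [104.83300464 105.95147884]
[([13.0, -89.0, 136.0], 0.66)]
```

View pics/w3.png

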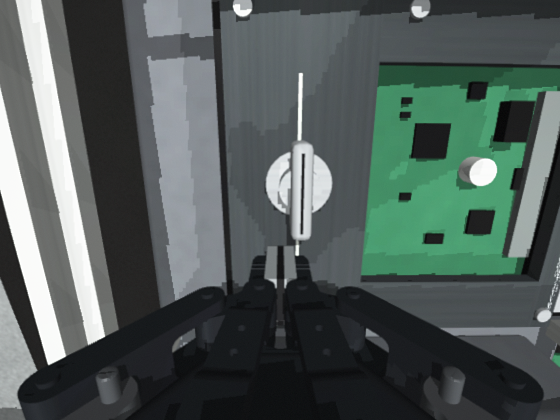

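View pics/s3.png

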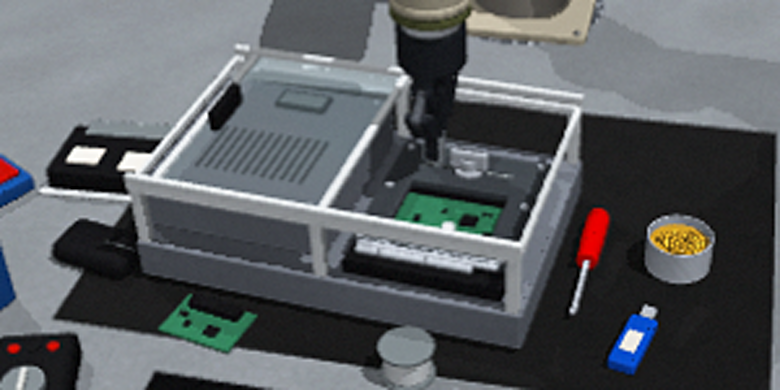

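```bash
python3 -c "
from bench import r,hand_in
s=r.sense();print(s['time'],s['tool_pos'],s['ft_force']);print(hand_in())"
```

```text
14.55 [525.34821047  -9.53605695  79.73770212] [-10.8007438    0.5330959   26.36809364]
the job is handed in; nothing more can be done
None
```

I've handed the job in: the arm is still holding the panel pressed home, with the guard open and the fastener lined up. It took about 14.6 s of robot time.

- **Guard:** I pushed it by its handle with the shut fingers until the force rose sharply to about 35–40 N with no further travel. I took that as the end stop. The last scene picture shows it over the electronics block. The network's last handle position (jig y about -89 mm) disagrees with the push, which puts the handle at about -162 mm. It gave the same place as the sheet's middle and scored only 0.66, so I went with the push and the picture.
- **Fastener:** the wing lay almost across at about 89°, so I gripped it and turned it about 90° anticlockwise. A picture afterwards showed it parallel to the white lines to within about 1°.
- **Panel:** I pressed beside the wing on the solid strip. It went down past the height where a crosswise tongue would have stopped it, to a hard stop with the tool at 79.7 mm. The panel's top should be at 80 mm when home, and the wrist camera's depth puts it at about 79–81 mm all over. The last reading was a downward push of about 26 N, with about 11 N of sideways drag.
- **Other things on the bench:** the bystanders in the last picture (driver, tin, dongle, spool, small board, mouse, unit) show no visible change. I did not measure their positions again.

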